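# Pry the spring-wire retaining ring off the lab mill's shaft with the hooked pick

### The job

The sample mill stands open for cleaning and its rotor is still held by the spring-wire ring in the groove of its shaft end. Take the hooked pick (not the straight one) from the stand, catch the ring's loop with it and pry the ring out sideways; how far the hook stands out of its chuck varies, so feel your way and force neither ring nor mill, and keep the ring from flying off the mill. Then stand the pick back upright in its own slot, lay the ring flat in the steel instrument tray, and leave the straight pick and the vial and dropper bottle behind the mill where they are.

Things in the scene. Friction and masses are not known exactly. Their poses are not given: they have to be found in the camera images.
- mill: white sample mill, hood off, fixed; 176 mm deep (x), 150 mm wide, housing top 46 mm above the bench; origin under the shaft axis, z up, x to its back. On it a flat bare steel rotor disc, 125 mm across, upper face 55 mm above the bench, in a chamber wall 140 mm across and 57 mm high; from its middle the shaft end stands up. 30 N of pick pressure would mar it
- shaft_groove (a point): point on the shaft's axis, in the middle of the ring groove, 65 mm above the bench; axes as the mill's. Shaft 22 mm across from the rotor disc (55 mm) up to 62.5 mm; groove from 62.5 to 67.5 mm, 16 mm across its floor; then the shaft end, 22 mm across, to 76.5 mm, its top edge chamfered 3 mm
- ring_mid (a point): middle of the spring ring of 4 mm steel wire, 39 mm long (x), 25 mm wide over the flared arm ends, 22 mm over the loop; 20 g. x points to the loop's closed end, z normal to the ring. Seated, it lies level in the groove, 64.5 mm above the bench, with the shaft axis 6 mm from here towards -x. Two sprung arms clasp the groove floor and end 14 mm behind the axis. 30 N would bend it
- ring_loop_end (a point): centre of the wire at the loop's closed end, 17.7 mm from ring_mid along x, 23.7 mm from the shaft axis when seated. Between shaft end and this wire is an opening 10.7 mm deep (x), 13 mm wide, for the hook to enter from above. Pulled along +x, the arms resist with 5 to 10 N until the ring has moved about 7 mm, then snap off; after 25 mm it is clear of the shaft and drops on the rotor disc
- pick_handle (a point): centre of the handle of the hooked pick, a pin vise of about 60 g that stands upright in the stand: black handle 14 x 14 mm, 50 mm long (z up, centred here), under it a flange 26 mm across, 4 mm thick, that rests on the stand. Below the flange a hook of 4 mm steel rod is clamped in the chuck; it stands out 24 to 40 mm, differently each time and not measured. Which slot holds which pick varies
- pick: the same pick; origin on its axis at the flange's underside, 29 mm below the handle's centre, z up. The rod runs straight down this axis; at its foot the hook slants outwards and up along x: its point reaches 7 mm from the axis and 6.3 mm above the foot. Rod and hook together measure 9 mm along x (-2 to +7 mm) and 4 mm across. The chuck holds the rod fast
- straight_pick_handle (a point): centre of the handle of the other pick: same flange, but a shorter, slim round steel handle (10 mm across, 34 mm long; its top is 91 mm above the bench) and a thin straight point; not to be used
- stand: fixed steel stand of the picks, 64 mm (x) by 124 mm (y), open at its front (-x); origin under its middle, z up. Top plate: upper face at 50 mm, with two slots, 18 mm along x and 14 mm along y, centred at x = -16 mm, y = +30 and -30 mm. A pick hangs through its slot, flange on the plate, its axis at x = -13.5 mm, hook towards -x
- tray: fixed steel instrument tray, 170 mm (x) by 260 mm (y), origin in the middle of its underside, floor 2 mm thick, walls 18 mm high. Tweezers and a spatula lie along y in its far half (x over 25 mm); the near half is empty
- vial_a: small glass vial with white cap, 22 mm across, 50 mm high, standing behind the mill; leave alone
- dropper: dropper bottle, 29 mm across, 102 mm high, standing behind the mill; leave alone

How it is judged:
By the outcome, as a careful person would: the job done as asked, in the order asked, and still so for the second after the job is handed in, with the robot touching nothing.
It also fails if it takes over 67 s, if anything falls off the work surface, if the arm or the gripper's body presses on something with over 40 N, if the wrist force passes 120 N, or if a joint passes its speed limit or range.

### The arm

A 6-joint arm with a two-finger parallel gripper is mounted at the origin on a cart in front of the work surface, level with it; the furniture and walls round the work are solid. World frame = base frame: x ahead of the robot, y to its left, z up, the work surface at z = 0. Lengths are in m, angles in rad, forces in N, time in s.
With the tool pointing down it reaches from about 0.35 to 0.85 m from the base axis. Payload 8.1 kg.
Tool frame: the origin (TCP) lies midway between the tips of the shut fingers; the grasp point (between the pads) lies arm.hold_point_z behind it (arm.hold_point_z is the distance from the TCP to the grasp point, in m); z points along the fingers, y is the line along which they close (so a half turn about z gives the same grasp; the last joint's range is limited). The gripper opens to 85 mm and grips with 20 to 120 N. Pads are 22 mm wide; open, the fingers measure 114 mm over their backs; the gripper's body (76 mm by 85 mm) begins 54 mm behind the grasp point. The pads swing forward as they close: fully open they stand 13 mm farther back than shut.
Start: joints at [1.232, 0.13, 1.488, -0, 1.523, -0.085], TCP at [0.151, 0.581, 0.231] pointing down, gripper open.
Joint ranges: [-2.96, 2.96], [-0.89, 2.26], [0.02, 2.5], [-1.34, 4.48], [0, 2.73], [-2.66, 2.66]. Speed limits (rad/s): [2.39, 2.39, 2.79, 3.14, 3.14, 3.14].

### API

Orientations are given as [roll, pitch, yaw] about the fixed x, y, z axes, in that order (R = Rz(yaw) Ry(pitch) Rx(roll)).
In Python, from workcell import arm, move_gripper, optics, order, readout gives the robot as it stands. Calls block until the motion is done:
- arm.move_pose(position, orientation): joint-space move of the TCP to a pose.
- arm.servo_line(position, orientation=None, v=0.15, contact_N=None): straight line of the TCP; orientation=None keeps the orientation; v is the mean speed in m/s. With contact_N (N) it stops when the force on the tool has changed by that much, and returns True; else False.
- arm.goto_joints(angles): joint-space move.
- move_gripper(opening): finger opening in m; the grip force is fixed at half the most; returns when the fingers have stopped.
- arm.pause(seconds).
- arm.solve_ik(position, orientation): joint angles nearest the present ones, or None.
- optics.read_camera(name): name is "scene" or "side" or "wrist"; returns a dict with "img" (384x512x3 uint8, blue, green, red), "z_map" (384x512 float32, m along the optical axis (not along the pixel's ray), 0 where there is no reading), "fx", "fy", "cx", "cy" (pixels), "D" ([k1, k2, p1, p2, k3] as OpenCV has them; the pictures are not rectified), "extrinsics" (4x4, takes a point from camera to world coordinates); the wrist camera has in their place "T_tool_cam" (4x4, takes a point from camera to tool coordinates, whose origin is the TCP and whose axes are the flange's). Camera axes: x right, y down, z forward; pixel columns grow to the right and rows downward; lengths in m; the calibration is good to about 2 mm. A picture is of the moment at which its call begins: read the wrist's pose just before it.
A pose or a line that the arm cannot do raises arm.IKError and nothing moves.
- order.finish_job(): hands the job in; it is judged then, once.
Readings, each from a call of its own:
- readout.current_t(): time.
- readout.current_qpos(): joint angles.
- readout.current_qd(): joint speeds.
- readout.current_effort(): joint torques, N m.
- readout.current_position(): TCP position.
- readout.current_ee_rot(): TCP orientation.
- readout.current_contact_force(): force on the tool from outside, world axes, zero at the start.
- readout.current_torque(): the same for the moment, N m.
- readout.current_width(): finger opening in m.
- readout.current_grip_force(): force on a finger pad.
Only numpy, scipy, OpenCV 4.12 (cv2) and the standard library are available. Lean on these libraries where they do the work, as an engineer would, in place of code of your own. Each camera call takes 0.05 s, during which the arm holds its last target. There are 200 camera calls.

## Working session

There is one attempt and no reset: what is moved stays moved. The work goes in short steps, each a Python script; the robot and the scene stay as the last script left them, time stands still between calls to the robot, and variables do not carry over. Pictures are saved under pics/ and viewed, at most 10 in all, crops included, and the job is handed in when it is done.

```bash
ls; mkdir -p pics; python3 - <<'E'
from workcell import arm, move_gripper, optics, order, readout
import cv2,numpy as np
print(arm.hold_point_z, readout.current_t(), readout.current_ee_rot(), readout.current_position())
ims=[]
for n in ("scene","side"):
    c=optics.read_camera(n); np.savez(f"{n}0.npz",**c); ims.append(c["img"]); print(n,c["fx"],c["D"],np.round(c["extrinsics"],3).tolist())
cv2.imwrite("pics/s0.png",ims[0]);cv2.imwrite("pics/d0.png",ims[1])
E
```

```text
pics
0.0187 0.0 [-3.13971225e+00 -1.83476138e-04  2.88778133e+00] [0.15042862 0.58025493 0.23023954]
scene 367.6857762463363 [0.01535396 0.         0.         0.         0.        ] [[-0.428, -0.622, 0.656, -0.022], [-0.904, 0.28, -0.323, 0.298], [0.017, -0.731, -0.682, 0.672], [0.0, 0.0, 0.0, 1.0]]
side 485.2038968487545 [-0.02828676  0.          0.          0.          0.        ] [[-0.874, -0.236, 0.424, -0.006], [-0.485, 0.431, -0.761, 1.018], [-0.003, -0.871, -0.492, 0.753], [0.0, 0.0, 0.0, 1.0]]
```

View pics/s0.png

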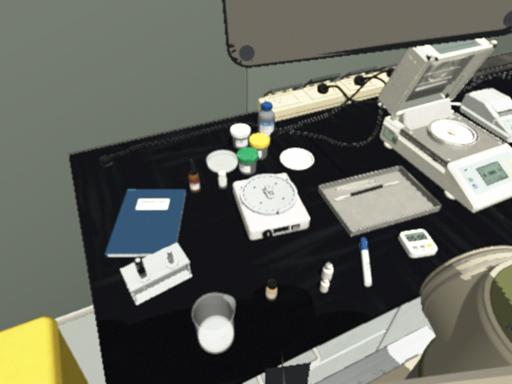

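View pics/d0.png

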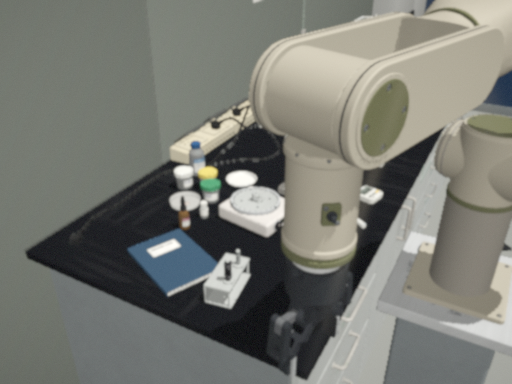

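The scene camera shows the stand at about (155,272), with the black hooked-pick handle at (140,267) and the straight pick at (170,257). The mill is at (270,205) and the tray at (378,198). The side view agrees.

```bash
cat > h.py <<'E'
import numpy as np, cv2
from scipy.spatial.transform import Rotation as R
from workcell import arm, move_gripper, optics, order, readout
def cloud(c, T):
    K=np.array([[c["fx"],0,c["cx"]],[0,c["fy"],c["cy"]],[0,0,1.]])
    v,u=np.mgrid[0:384,0:512]
    n=cv2.undistortPoints(np.dstack([u,v]).reshape(-1,1,2).astype(float),K,np.array(c["D"],float)).reshape(384,512,2)
    z=np.asarray(c["z_map"],float)
    P=np.dstack([n*z[...,None],z])@T[:3,:3].T+T[:3,3]
    P[z==0]=np.nan
    return P
def wrist(name=None):
    p=np.array(readout.current_position()); e=readout.current_ee_rot()
    c=optics.read_camera("wrist")
    T=np.eye(4);T[:3,:3]=R.from_euler('xyz',e).as_matrix();T[:3,3]=p
    T=T@np.array(c["T_tool_cam"])
    P=cloud(c,T)
    if name: cv2.imwrite(f"pics/{name}.png",c["img"]); np.savez(name+".npz",P=P,img=c["img"],T=T,K=[c["fx"],c["fy"],c["cx"],c["cy"]],D=c["D"])
    return c,T,P
E
python3 - <<'E'
from h import *
c=dict(np.load("scene0.npz")); P=cloud(c,c["extrinsics"]); np.save("P0.npy",P)
for n,(u,v) in dict(hook=(140,262),hk2=(141,270),straight=(170,253),plate=(156,266),shaft=(268,190),disc=(285,200),tray=(378,205),book=(150,230),bench=(220,250),trayL=(322,190),trayN=(346,234),trayR=(437,207),trayF=(398,170)).items():
    print(n,np.round(P[v,u],3), P[v-1:v+2,u-1:u+2,2].round(3).tolist())
# disc
m=(abs(P[...,2]-.055)<.006); m[:, :225]=0;m[:,315:]=0;m[:165]=0;m[245:]=0
q=P[m]; print(len(q),q.min(0),q.max(0),np.median(q,0))
m=(P[...,2]>.064)&(P[...,2]<.085); m[:, :240]=0;m[:,300:]=0;m[:170]=0;m[220:]=0
print(np.argwhere(m)[:,::-1].tolist()[:40], P[m].mean(0))
m=(P[...,2]>.055); m[:, :115]=0;m[:,195:]=0;m[:240]=0;m[300:]=0
for vv,uu in np.argwhere(m)[::4]: print(uu,vv,P[vv,uu].round(3).tolist(),c["img"][vv,uu].tolist())
print(c['z_map'].shape)
w=optics.read_camera("wrist");print(w["fx"],np.round(w["T_tool_cam"],3).tolist())
cv2.imwrite("pics/zoom.png",cv2.resize(c["img"][160:310,110:310],None,fx=4,fy=4,interpolation=cv2.INTER_CUBIC))
E
```

```text
hook [0.443 0.311 0.105] [[0.107, 0.105, 0.104], [0.105, 0.105, 0.102], [0.104, 0.103, 0.103]]
hk2 [0.44  0.314 0.084] [[0.088, 0.086, 0.086], [0.084, 0.084, 0.082], [0.083, 0.081, 0.079]]
straight [0.453 0.254 0.088] [[0.091, 0.09, 0.089], [0.089, 0.088, 0.086], [0.084, 0.086, 0.085]]
plate [0.463 0.286 0.051] [[0.051, 0.052, 0.052], [0.052, 0.051, 0.052], [0.05, 0.052, 0.049]]
shaft [ 0.553 -0.012  0.072] [[0.075, 0.075, 0.075], [0.074, 0.072, 0.075], [0.07, 0.07, 0.07]]
disc [ 0.518 -0.04   0.058] [[0.059, 0.057, 0.056], [0.056, 0.058, 0.058], [0.056, 0.056, 0.058]]
tray [ 0.451 -0.281  0.004] [[0.001, 0.002, 0.004], [0.003, 0.004, 0.001], [0.004, 0.001, 0.003]]
book [0.598 0.273 0.014] [[0.012, 0.014, 0.013], [0.013, 0.014, 0.015], [0.015, 0.015, 0.015]]
bench [ 0.486  0.142 -0.001] [[0.003, 0.002, 0.001], [0.002, -0.001, 0.002], [0.0, 0.002, -0.0]]
trayL [ 0.544 -0.167  0.021] [[0.019, 0.004, 0.002], [0.018, 0.021, 0.001], [0.013, 0.022, 0.023]]
trayN [ 0.404 -0.149  0.002] [[0.003, -0.0, 0.001], [0.003, 0.002, 0.0], [0.001, 0.002, 0.003]]
trayR [ 0.374 -0.402  0.017] [[0.024, 0
[... 3777 characters left out ...]
 [63, 65, 65]
144 274 [0.44, 0.311, 0.07] [69, 69, 69]
138 275 [0.452, 0.323, 0.057] [206, 216, 211]
142 275 [0.441, 0.315, 0.067] [85, 85, 85]
146 275 [0.44, 0.308, 0.064] [144, 148, 145]
140 276 [0.44, 0.319, 0.068] [141, 145, 144]
144 276 [0.44, 0.312, 0.063] [114, 113, 110]
138 277 [0.449, 0.324, 0.055] [233, 238, 235]
143 277 [0.442, 0.315, 0.059] [136, 139, 134]
148 277 [0.441, 0.306, 0.055] [231, 235, 233]
143 278 [0.441, 0.315, 0.057] [191, 199, 193]
141 279 [0.442, 0.319, 0.055] [213, 221, 217]
142 280 [0.439, 0.318, 0.055] [236, 241, 238]
(384, 512)
291.4648609921351 [[-0.001, -0.958, -0.287, 0.072], [1.0, -0.001, -0.001, -0.0], [0.001, -0.287, 0.958, -0.143], [0.0, 0.0, 0.0, 1.0]]
```

```bash
python3 - <<'E'
from h import *
arm.move_pose([0.53,-0.012,0.24],[np.pi,0,1.57])
wrist("wm"); print(readout.current_t())
i=cv2.imread("pics/wm.png"); 
cv2.imwrite("pics/wm2.png",cv2.resize(i,(800,600),interpolation=cv2.INTER_CUBIC))
E
```

```text
2.7
```

View pics/wm2.png

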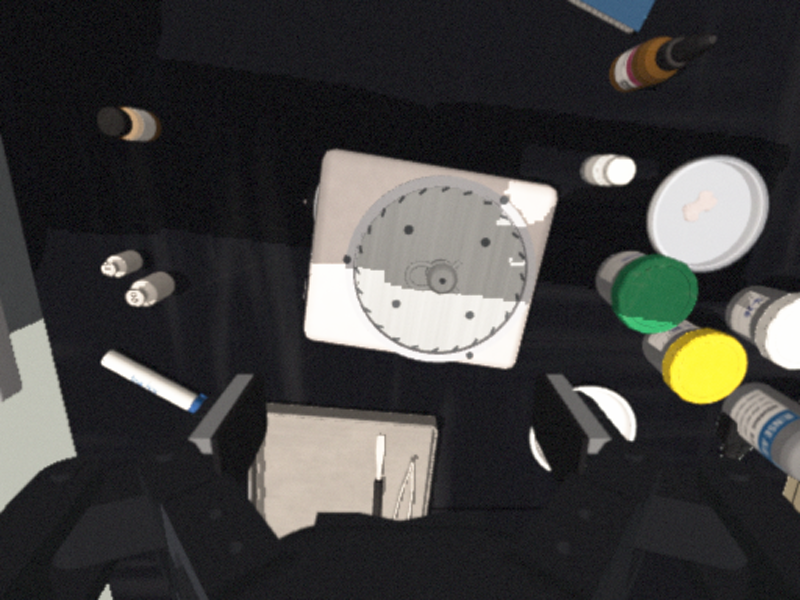

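The wrist view shows the mill centre with its shaft at about (442,279) in the upscaled picture. The ring's loop points left, towards the robot, with its end near (408,275). The tray is at the lower left. I'll zoom in and measure.

```bash
cat >> h.py <<'E'
def ray(d,u,v,z):
    K=np.array([[d["K"][0],0,d["K"][2]],[0,d["K"][1],d["K"][3]],[0,0,1.]])
    n=cv2.undistortPoints(np.array([[[u,v]]],float),K,d["D"].astype(float))[0,0]
    r=d["T"][:3,:3]@np.array([n[0],n[1],1]); o=d["T"][:3,3]
    return o+r*(z-o[2])/r[2]
E
python3 - <<'E'
from h import *
d=dict(np.load("wm.npz"))
cv2.imwrite("pics/wmz.png",cv2.resize(d["img"][150:206,244:309],None,fx=10,fy=10,interpolation=cv2.INTER_CUBIC))
P=d["P"]; m=(P[...,2]>.07)&(P[...,2]<.085); m[:150]=0;m[206:]=0;m[:,244:]*=1;m[:,:244]=0;m[:,309:]=0
print(m.sum(),P[m].mean(0)); print(P[178,270:276].round(4).tolist())
m=(abs(P[...,2]-.0555)<.004);m[:110]=0;m[235:]=0;m[:,:215]=0;m[:,345:]=0
print(P[m].min(0),P[m].max(0),np.median(P[m],0))
arm.move_pose([0.465,0.265,0.24],[np.pi,0,1.69])
wrist("ws"); print(readout.current_t())
i=cv2.imread("pics/ws.png"); 
cv2.imwrite("pics/ws2.png",cv2.resize(i,(800,600),interpolation=cv2.INTER_CUBIC))
E
```

```text
Traceback (most recent call last):
numpy._core._exceptions._UFuncOutputCastingError: Cannot cast ufunc 'multiply' output from dtype('int64') to dtype('bool') with casting rule 'same_kind'
```

View pics/wmz.png

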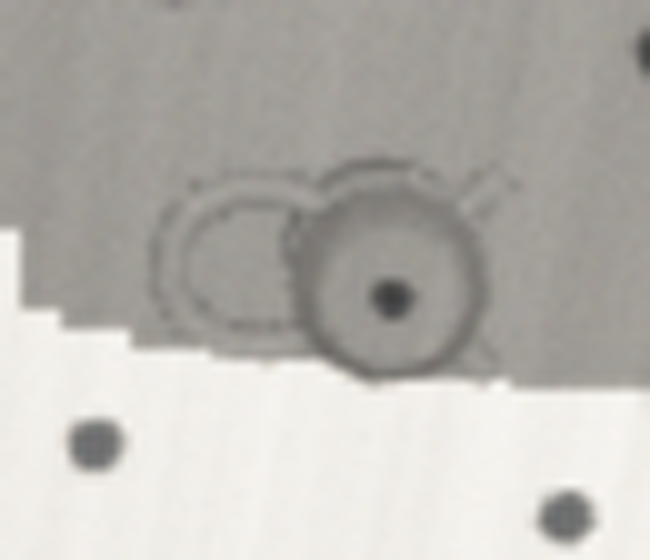

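The zoom shows the shaft centre mark at (391,299), the loop wire end at about (168,265) and the flared arm ends at about (505,185) and (490,375).

```bash
python3 - <<'E'
from h import *
d=dict(np.load("wm.npz"))
f=lambda x,y,z:ray(d,(x+.5)/10-.5+244,(y+.5)/10-.5+150,z)
s=f(391,299,.0765); l=f(168,265,.0645); a1=f(505,185,.0645);a2=f(490,375,.0645)
print("shaft",s,"loop",l,"dist",np.hypot(*(l-s)[:2]),"phi",np.arctan2(*(l-s)[1::-1]),a1,a2,np.hypot(*(a1-a2)[:2]))
P=d["P"]; m=(P[...,2]>.07)&(P[...,2]<.085); m[:150]=0;m[206:]=0;m[:,:244]=0;m[:,309:]=0
print(m.sum(),P[m].mean(0))
arm.move_pose([0.465,0.265,0.24],[np.pi,0,1.69])
wrist("ws"); print(readout.current_t())
i=cv2.imread("pics/ws.png"); 
cv2.imwrite("pics/ws2.png",cv2.resize(i[80:300,130:400],None,fx=2.7,fy=2.7,interpolation=cv2.INTER_CUBIC))
E
```

```text
shaft [ 0.56049252 -0.01914179  0.0765    ] loop [ 0.53646467 -0.01833711  0.0645    ] dist 0.02404131841515396 phi 3.108115686049939 [ 0.57402914 -0.00915219  0.0645    ] [ 0.57315451 -0.03123136  0.0645    ] 0.022096488754128864
303 [ 0.56033032 -0.01779749  0.07563235]
3.85
```

View pics/ws2.png

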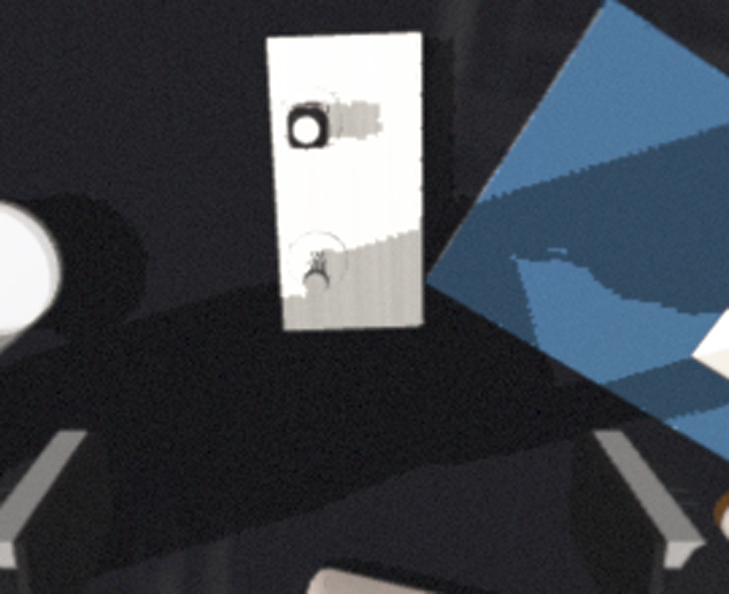

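The crop shows the stand's right edge from (421,32) to (423,325), the hooked pick's black handle top at (307,128), and the straight pick at about (316,260).

```bash
python3 - <<'E'
from h import *
d=dict(np.load("ws.npz"))
f=lambda x,y,z:ray(d,(x+.5)/2.7-.5+130,(y+.5)/2.7-.5+80,z)
h=f(307.5,127,.104);a=f(421,32,.05);b=f(423,325,.05)
print("handle",h,"edge",a,b,np.hypot(*(a-b)[:2]),"yaw",np.arctan2(*(a-b)[1::-1])-np.pi/2)
P=d["P"];m=(P[...,2]>.098)&(P[...,2]<.112);m[:110]=0;m[140:]=0;m[:,:225]=0;m[:,270:]=0
print(m.sum(),P[m].mean(0),P[m].min(0),P[m].max(0))
y=0.1
c=(a+b)/2; u=(a-b)/np.linalg.norm(a-b); x=np.array([u[1],-u[0],0])
print("expected",c-x*.0455+u*.03)
E
```

```text
handle [0.44922817 0.31294866 0.104     ] edge [0.48887611 0.35102095 0.05      ] [0.50801468 0.22823275 0.05      ] 0.12427078883727818 yaw 0.15462238929043393
232 [0.44925467 0.31275706 0.10392899] [0.44129485 0.30501285 0.09812684] [0.45690245 0.32034329 0.10831852]
expected [0.44886801 0.31226162 0.05      ]
```

```bash
cat >> h.py <<'E'
S=np.array([.5605,-.0186]); PHI=3.095
u=np.array([np.cos(PHI),np.sin(PHI)]); OM=[np.pi,0,PHI-np.pi/2]
H=np.array([.4491,.3126]); YS=.15; OS=[np.pi,0,YS+np.pi/2]
def line(r,z,o=None,**k): return arm.servo_line([*(S+u*r),z],o,**k)
def st(*a): print(*a,"t",round(readout.current_t(),2),np.round(readout.current_position(),4),"F",np.round(readout.current_contact_force(),2),"w",round(readout.current_width(),4))
E
python3 - <<'E'
from h import *
move_gripper(.045)
arm.move_pose([*H,.14],OS)
arm.servo_line([*H,.0643],v=.1); st("at")
move_gripper(.0); st("grip"); print(readout.current_grip_force())
arm.servo_line([*H,.16],v=.15); st("lift")
c=optics.read_camera("scene"); 
P=cloud(c,c["extrinsics"]); m=(np.abs(P[...,0]-H[0])<.02)&(np.abs(P[...,1]-H[1])<.02)&(P[...,2]>.07)
print("lowest",np.sort(P[m][:,2])[:12].round(3))
arm.move_pose([*(S+u*.038),.135],OM); st("mill")
print(line(.038,.085,v=.03,contact_N=2.5)); st("touch")
wrist("wt"); cv2.imwrite("pics/wtz.png",cv2.resize(cv2.imread("pics/wt.png")[100:260,150:370],None,fx=3,fy=3))
E
```

```text
at t 5.76 [0.4497 0.3129 0.0651] F [0.37 0.36 0.1 ] w 0.0451
grip t 6.14 [0.4497 0.313  0.0652] F [-1.92  0.37  5.58] w 0.0132
58.63580346107483
lift t 6.93 [0.4485 0.3122 0.1587] F [ 0.33  0.19 -1.61] w 0.013
lowest [0.115 0.117 0.117 0.117 0.118 0.12  0.12  0.12  0.121 0.121 0.124 0.124]
mill t 8.26 [ 0.5225 -0.0159  0.1349] F [ 1.07  0.46 -0.51] w 0.0131
True
touch t 9.36 [ 0.5224 -0.0169  0.1   ] F [-0.23 -0.23  3.46] w 0.0134
```

View pics/wtz.png

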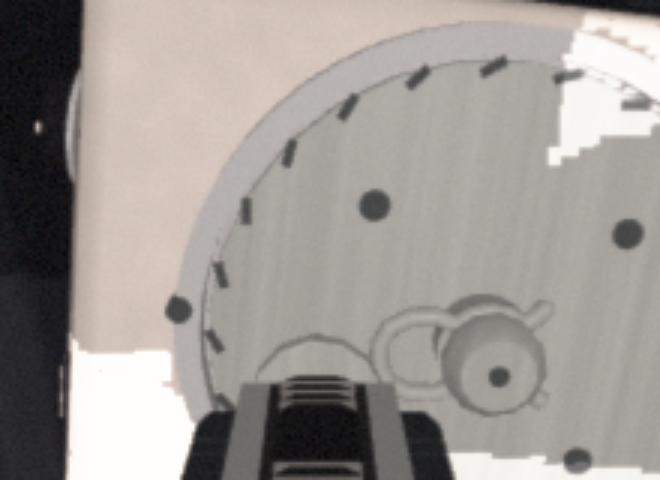

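The close view shows the flange arc at about (318,335), just outside the loop. The loop end is at (375,355) and the shaft mark at (499,377). I'll refine the axis and then feel for the shaft side.

```bash
python3 - <<'E'
from h import *
d=dict(np.load("wt.npz"))
f=lambda x,y,z:ray(d,(x+.5)/3-.5+150,(y+.5)/3-.5+100,z)
s=f(499,377,.0765);l=f(380,354,.0645);print(s,l,np.hypot(*(l-s)[:2]),"phi",np.arctan2(*(l-s)[1::-1]),
 "flange",f(258,388,.0938),f(378,388,.0938),f(317,335,.0938))
line(.038,.116,v=.08); st("up")   # foot 71
line(.022,.116,v=.06)
print(line(.010,.116,v=.012,contact_N=2)); st("shaft")
p=np.array(readout.current_position()); print("r",(p[:2]-S)@u,"lat",(p[:2]-S)@[-u[1],u[0]])
E
```

```text
[ 0.56070034 -0.01913453  0.0765    ] [ 0.53699202 -0.01780157  0.0645    ] 0.0237457659246832 phi 3.0854287381108847 flange [ 0.5125198 -0.0114458  0.0938   ] [ 0.53475889 -0.01249954  0.0938    ] [ 0.52395365 -0.00146977  0.0938    ]
up t 9.77 [ 0.5232 -0.0169  0.1169] F [-0.27 -0.14 -1.13] w 0.0129
True
shaft t 10.94 [ 0.5473 -0.018   0.1153] F [-0.11 -0.23 -0.82] w 0.0132
r 0.013239435424466255 lat -2.5498779081699472e-05
```

```bash
python3 - <<'E'
from h import *
S[1]=-.0188
line(.0140,.116,v=.02); st("off")
hit=line(.0140,.0985,v=.02,contact_N=3); st("down",hit)
p=np.array(readout.current_position()); print("r",(p[:2]-S)@u)
E
```

```text
off t 11.19 [ 0.5464 -0.0181  0.1159] F [-1.14  0.56 -0.36] w 0.013
down True t 11.93 [ 0.5463 -0.0181  0.1   ] F [-0.59 -0.87  4.29] w 0.0135
r 0.014201322887636212
```

The foot reached the disc inside the opening at the same height as before, so I'll pull now.

```bash
python3 - <<'E'
from h import *
S[1]=-.0188
line(.0142,.1008,v=.02); st("raise")
for r in (.019,.021,.023,.025,.027,.029,.032,.036,.041,.0465):
    hit=line(r,.1008,v=.02,contact_N=18); st(r,hit)
    if hit: break
arm.pause(.2)
wrist("wp"); cv2.imwrite("pics/wpz.png",cv2.resize(cv2.imread("pics/wp.png")[100:260,150:370],None,fx=3,fy=3)); st()
E
```

```text
raise t 12.18 [ 0.5462 -0.0181  0.1006] F [0.03 0.76 0.07] w 0.0134
0.019 False t 12.57 [ 0.5412 -0.0179  0.1007] F [ 0.61  0.59 -1.31] w 0.0131
0.021 False t 12.82 [ 0.5396 -0.0178  0.1009] F [ 0.71  0.05 -0.52] w 0.0131
0.023 False t 13.07 [ 0.5385 -0.0178  0.1015] F [ 5.51 -0.33 -1.5 ] w 0.0134
0.025 False t 13.32 [ 0.537  -0.0178  0.1017] F [ 6.56  0.03 -0.77] w 0.0132
0.027 False t 13.57 [ 0.5334 -0.0176  0.1009] F [-0.53  0.07 -0.76] w 0.0131
0.029 False t 13.82 [ 0.5307 -0.0174  0.1004] F [-0.98  0.31  0.55] w 0.0129
0.032 False t 14.12 [ 0.5282 -0.0173  0.1006] F [-0.6  -0.42  0.04] w 0.0134
0.036 False t 14.47 [ 0.5244 -0.0171  0.1008] F [ 0.17 -0.59 -0.76] w 0.0135
0.041 False t 14.88 [ 0.5194 -0.0169  0.1008] F [-0.57  0.53 -0.88] w 0.0131
0.0465 False t 15.3 [ 0.5139 -0.0166  0.1008] F [ 0.69 -0.46 -1.53] w 0.0131
t 15.55 [ 0.5141 -0.0166  0.1008] F [ 0.45 -0.93 -0.35] w 0.0132
```

View pics/wpz.png

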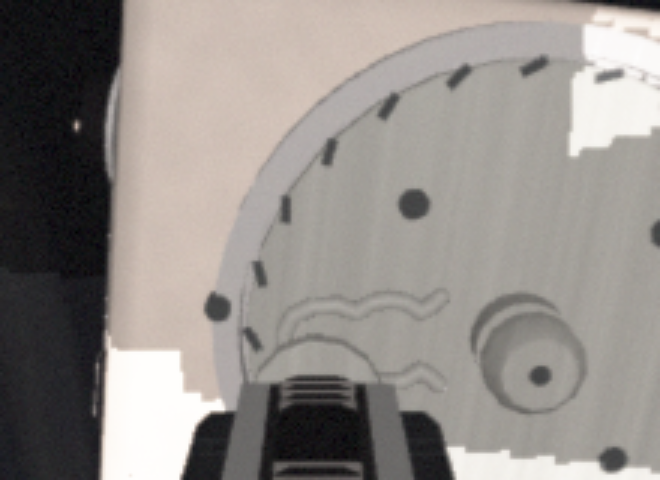

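The ring is off the shaft and lies on the disc. Its arm ends are at about (447,295) and (443,388), and the loop is around the rod under the flange. Next I disengage the hook, look, and return the pick.

```bash
python3 - <<'E'
from h import *
S[1]=-.0188
line(.0375,.1008,v=.04); st("back")
hit=line(.0375,.16,v=.06,contact_N=3); st("lift",hit)
wrist("wl"); cv2.imwrite("pics/wlz.png",cv2.resize(cv2.imread("pics/wl.png")[80:280,130:400],None,fx=2.9,fy=2.9))
E
```

```text
back t 15.93 [ 0.5233 -0.0171  0.1008] F [-0.12 -0.33 -1.45] w 0.0128
lift False t 17.06 [ 0.5227 -0.017   0.1594] F [-0.5   0.4  -0.73] w 0.0131
```

View pics/wlz.png

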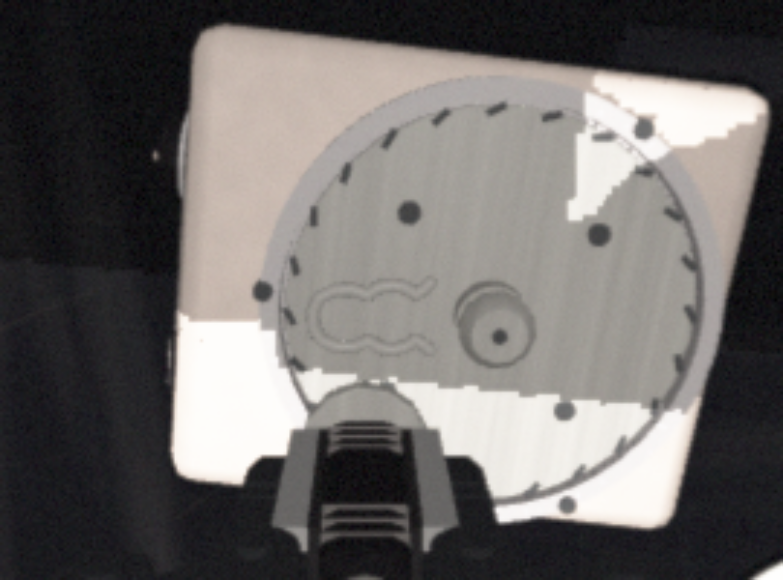

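The ring lies flat on the disc, with its loop end at (308,316) and arm ends at (436,282) and (434,352). I'll stand the pick back in its slot, then go above the ring.

```bash
python3 - <<'E'
from h import *
d=dict(np.load("wl.npz"))
f=lambda x,y,z=.057:ray(d,(x+.5)/2.9-.5+130,(y+.5)/2.9-.5+80,z)
l=f(309,316);a=f(436,281);b=f(434,352);t=f(345,280);bt=f(345,354);s=f(499,336,.0765)
m=(a+b)/2;ax=l-m; print("loopouter",l,"len",np.linalg.norm(ax),"armw",np.linalg.norm(a-b),"loopw",np.linalg.norm(t-bt),"mid",(l+m)/2,"ang",np.arctan2(ax[1],ax[0]),"shaft",s)
np.save("ring.npy",[*((l+m)/2)[:2],np.arctan2(ax[1],ax[0])])
arm.move_pose([*H,.16],OS); st("over")
hit=arm.servo_line([*H,.085],v=.1,contact_N=6); st("in",hit)
if not hit:
    hit=arm.servo_line([*H,.0635],v=.03,contact_N=4); st("seat",hit)
E
```

```text
loopouter [ 0.50589507 -0.01635845  0.057     ] len 0.038128778244862487 armw 0.022406372092838876 loopw 0.023380162566160722 mid [ 0.52493272 -0.01736789  0.057     ] ang 3.088619222063565 shaft [ 0.5604868  -0.01889173  0.0765    ]
over t 18.38 [0.4496 0.3117 0.1599] F [ 0.6  -0.22 -0.73] w 0.0132
in False t 19.28 [0.4496 0.3128 0.0857] F [-0.65  0.48  0.11] w 0.0131
seat True t 19.92 [0.4488 0.3124 0.0652] F [-1.23 -0.88  6.16] w 0.0137
```

```bash
python3 - <<'E'
from h import *
P=np.load("P0.npy"); m=(P[...,2]>.012)&(P[...,2]<.024)&(P[...,0]>.33)&(P[...,0]<.62)&(P[...,1]<-.12)&(P[...,1]>-.47)
m=cv2.morphologyEx(m.astype(np.uint8),cv2.MORPH_CLOSE,np.ones((3,3)))
k,lab,stt,_=cv2.connectedComponentsWithStats(m); 
for i in range(1,k):
    if stt[i,4]>60:
        q=P[(lab==i)&np.isfinite(P[...,0])][:,:2]; print(stt[i],cv2.minAreaRect(q.astype(np.float32)*1000))
move_gripper(.04); 
arm.servo_line([*H,.15],v=.2); st("up")
c,T,W=wrist("wr")
mm=(W[...,2]>.098)&(W[...,2]<.112)&(np.hypot(W[...,0]-H[0],W[...,1]-H[1])<.025)
print("handle top",mm.sum(),W[mm].mean(0))
R0=np.load("ring.npy"); ua=np.array([np.cos(R0[2]),np.sin(R0[2])]); g=R0[:2]+ua*.003
o=[np.pi,0,R0[2]-np.pi]
move_gripper(.034)
arm.move_pose([*g,.12],o); st("above")
wrist("wg")
img=cv2.imread("pics/wg.png"); a=cv2.resize(img,(400,300)); b=cv2.resize(cv2.imread("pics/wr.png"),(400,300)); cv2.imwrite("pics/two.png",np.hstack([a,b]))
E
```

```text
[393 147  79  63 141] ((474.7248840332031, -465.9734191894531), (287.40380859375, 9.221814155578613), 0.5682989954948425)
[318 166 124  67 787] ((470.12945556640625, -291.439208984375), (264.6116943359375, 176.40518188476562), 85.19194793701172)
[399 229  24  11 107] ((338.8795471191406, -278.9513854980469), (18.241897583007812, 59.67665481567383), 1.105364203453064)
[360 237   8  19 114] ((351.2956237792969, -157.9546356201172), (14.547595024108887, 55.90525817871094), 55.887107849121094)
up t 20.87 [0.4491 0.3126 0.1499] F [-0.14  0.47 -0.63] w 0.0399
handle top 422 [0.44926015 0.31379253 0.10376049]
above t 22.43 [ 0.522  -0.0165  0.12  ] F [0.22 0.58 0.33] w 0.0343
```

View pics/two.png

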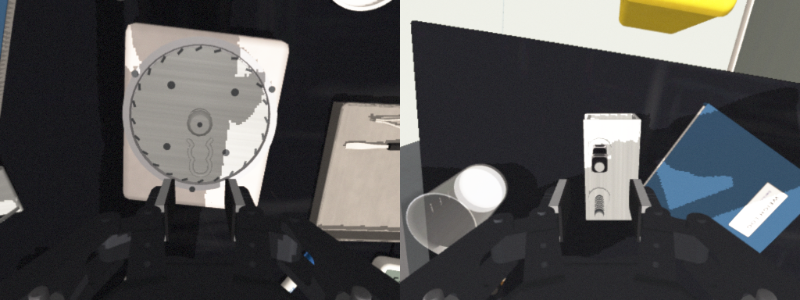

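The left picture shows the ring ahead of the open fingers, undisturbed. The right shows the pick upright in its slot and the straight pick untouched. The tray centre is (0.470,-0.291). I'll grasp the ring gently now.

```bash
python3 - <<'E'
from h import *
R0=np.load("ring.npy"); ua=np.array([np.cos(R0[2]),np.sin(R0[2])]); g=R0[:2]+ua*.003
move_gripper(.03)
arm.servo_line([*g,.068],v=.1)
hit=arm.servo_line([*g,.053],v=.02,contact_N=3); st("touch",hit)
z=readout.current_position()[2]
arm.servo_line([*g,z+.001],v=.02); st("raise")
for w in (.026,.024,.023,.022,.021,.020,.019,.018,.017):
    move_gripper(w); gf=readout.current_grip_force(); st(w,round(gf,1))
    if gf>8: break
E
```

```text
touch True t 24.01 [ 0.5217 -0.0172  0.0546] F [-1.23 -0.15  5.22] w 0.03
raise t 24.26 [ 0.5219 -0.0172  0.0554] F [-0.24 -0.63 -0.21] w 0.0302
0.026 0.0 t 24.48 [ 0.5217 -0.0172  0.0553] F [ 0.18 -0.29 -0.44] w 0.0261
0.024 0.6 t 24.69 [ 0.5219 -0.0172  0.0555] F [-0.9   0.97 -0.65] w 0.0241
0.023 5.4 t 24.91 [ 0.5219 -0.0172  0.0556] F [-1.13  0.7  -0.07] w 0.0227
0.022 12.6 t 25.12 [ 0.522  -0.0172  0.0556] F [-0.26 -0.05  0.69] w 0.0223
```

```bash
python3 - <<'E'
from h import *
p=np.array(readout.current_position()); R0=np.load("ring.npy"); o=[np.pi,0,R0[2]-np.pi]
arm.servo_line([*p[:2],.075],v=.05); st("l1",round(readout.current_grip_force(),1))
arm.servo_line([*p[:2],.13],v=.15)
t=[.430,-.288]
arm.move_pose([*t,.11],o); st("tray",round(readout.current_grip_force(),1))
arm.servo_line([*t,.02],v=.1)
hit=arm.servo_line([*t,.001],v=.02,contact_N=3); st("down",hit,round(readout.current_grip_force(),1))
for w in (.024,.027,.034): move_gripper(w)
arm.servo_line([*t,.03],v=.05)
arm.servo_line([*t,.16],v=.2); st("up")
c,T,W=wrist("we")
b=cv2.resize(optics.read_camera("scene")["img"],(400,300)); a=cv2.resize(c["img"],(400,300))
cv2.imwrite("pics/end.png",np.hstack([a,b]))
E
```

```text
l1 12.6 t 25.67 [ 0.5223 -0.0172  0.0755] F [ 0.1  -0.29 -1.18] w 0.0221
tray 12.6 t 27.29 [ 0.4302 -0.2871  0.1096] F [0.45 0.64 1.03] w 0.022
down True 12.8 t 29.18 [ 0.4298 -0.2878  0.002 ] F [-0.24  0.53  4.47] w 0.0225
up t 31.38 [ 0.4294 -0.2875  0.1586] F [-0.2   2.28 -0.69] w 0.0337
```

View pics/end.png

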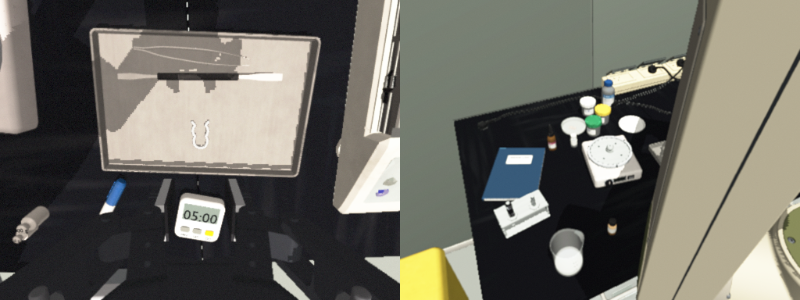

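The ring lies flat in the tray's empty near half at about (200,135) on the left. On the right, both picks stand upright and the vial and dropper bottle have not moved. I'm handing the job in.

```bash
python3 -c "
from h import *
print(order.finish_job())"
```

```text
the job is handed in; nothing more can be done
None
```

The ring was pried off the shaft at about 7 N and lies flat in the tray's near half, the hooked pick is upright back in its slot, the straight pick, vial and dropper bottle were left alone, and the job was handed in at about 31 s.

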